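# Load a sample bottle into a shaker clamp and prove by a measured tug that it is held

### The job

Put the sample bottle that stands loose on the bench into the empty large clamp of the orbital shaker, pressing it straight down through the spring fingers until it stands fully home on the clamp's rubber pad. Then prove that the clamp holds it: keep hold of the cap and pull straight up with slowly rising force to about 15 N over and above the bottle's own weight, stay at that pull for a second, ease off and let go, leaving the bottle fully home. Never push or pull with more than 20 N, and leave the other bottle, the jar and the beaker where they are.

Things in the scene. Friction and masses are not known exactly. Their poses are not given: they have to be found in the camera images.
- bottle: The sample bottle to load: round, white plastic, 106 mm tall, 0.21 to 0.37 kg, loose and upright on the bench. Origin: centre of its underside, z up. From below: a taper from 50 to 60 mm diameter over 11 mm, a 60 mm body up to 62 mm, a shoulder sloping (35 degrees from level) up to 68 mm, a 36 mm neck, a ribbed cap of 40 mm diameter from 80 to 106 mm. Any yaw will do.
- bottle_cap (a point): A point on that bottle's axis inside the cap, 97 mm above the underside: grip the cap here. Fingertips lower than 76 mm above the underside could meet the clamp's fingers.
- clamp: The empty large spring clamp for 60 mm bottles, fixed on the shaker's platform. Origin: centre of its underside, 105 mm above the bench, z up. Steel base, rubber pad, four upright spring fingers (14 mm wide, 36 mm from the axis). Once the beads have snapped over the shoulder the bottle stands on the pad with about 0.4 mm of free lift before the beads hold it.
- clamp_mouth (a point): On that clamp's axis, level with the finger tips, 80 mm above its origin. The flared tips lead in a bottle up to 6 mm off the axis. 8 mm below the tips inward beads leave 51 mm between them. Pushing the bottle's taper through them takes 4 to 11 N, with its underside 9 to 18 mm below this point; then the body slides down easily, with under 5 N.
- clamp_seat (a point): On that clamp's axis, on top of the pad, 5 mm above the clamp's origin: here the bottle's underside stands when home. From 4 mm above it the beads snap in and draw the bottle down with up to 18 N. Pulled up from home it is stiff: 15 N within about 0.3 mm once the free lift is taken up; at 24 to 33 N the bottle is drawn out.
- clamp_pad: The black rubber pad in the bottom of that clamp: a fixed disc, 58 mm diameter, 2 mm thick. Origin: centre of its underside, 3 mm above the clamp's origin.
- shaker: The orbital shaker, off and fixed: white housing 270 by 260 by 82 mm, control panel on its front, a 254 mm square aluminium platform on top, at 105 mm. Origin on the bench under its centre, x to the back, z up. Clamps stand on three of the four places of the platform (58 mm in x and in y from its middle), which one where changes.
- clamp_full: A large clamp of the same kind, already taken by the other bottle. Origin: centre of its underside. Leave alone.
- clamp_small: A smaller empty clamp, for 37 mm bottles, 52 mm tall: too small for this bottle. Origin: centre of its underside.
- bottle_full: The other bottle, of the same kind, already seated in its clamp on the shaker (top of its cap 216 mm above the bench). Origin: centre of its underside. Leave alone.
- jar: A squat white jar, 68 mm diameter, 55 mm tall, loose on the bench. Origin: centre of its underside. Leave alone.
- beaker: An open steel beaker, 72 mm diameter, 85 mm tall, loose on the bench. Origin: centre of its underside. Leave alone.
Mind the look-alikes: they are no part of the job. What is shaped like the bottle but green or purple is not meant.

How it is judged:
On the way, in this order (a step that is already met when the one before it is completed fails the run):
1. the bottle stands fully home in the empty large clamp: upright, centred, down on its pad (over 1 N on the pad) (z of bottle in the frame of clamp between 0.003 and 0.0062 m and horizontal distance between bottle and clamp below 0.004 m and angle between the z axis of bottle and the z axis of clamp, either way round below 0.06 rad and contact force between bottle and clamp_pad above 1 N), for 0.2 s.
2. the bottle, clear of the pad and raised less than 2.5 mm, is pulled against the clamp's fingers with over 11 N on them (a net pull of about 10 N) for over half a second (z of bottle in the frame of clamp between 0.003 and 0.0075 m and horizontal distance between bottle and clamp below 0.004 m and angle between the z axis of bottle and the z axis of clamp, either way round below 0.06 rad and contact force between bottle and clamp above 11 N and contact force between bottle and clamp_pad below 0.5 N), for 0.6 s.
At the end, for the whole second after the job is handed in: the bottle is released and at rest, fully home in the large clamp: its underside within about 1 mm of the pad, centred within 4 mm, upright within 0.06 rad of the clamp's axis (z of bottle in the frame of clamp between 0.003 and 0.0062 m and horizontal distance between bottle and clamp below 0.004 m and angle between the z axis of bottle and the z axis of clamp, either way round below 0.06 rad and linear speed of bottle below 0.02 m/s and contact force between the fingers and bottle below 0.2 N); the robot touches nothing.
It fails at once if the bottle is pressed onto the clamp's pad with over 24 N (20 N and its weight) (contact force between bottle and clamp_pad above 24 N).
It fails at once if the seated bottle (raised under 2 mm) is pulled against the clamp's fingers with over 22 N on them (a net pull of about 20 N) (contact force between bottle and clamp above 22 N and contact force between bottle and clamp_pad below 0.5 N and z of bottle in the frame of clamp below 0.007 m and horizontal distance between bottle and clamp below 0.02 m).
It fails at once if the other bottle is moved by over 15 mm (distance of bottle_full from where it was at the start of the episode above 0.015 m).
It fails at once if the jar is moved by over 15 mm (distance of jar from where it was at the start of the episode above 0.015 m).
It fails at once if the beaker is moved by over 15 mm (distance of beaker from where it was at the start of the episode above 0.015 m).
It also fails if it takes over 70 s, if anything falls off the work surface, if the arm or the gripper's body presses on something with over 40 N, if the wrist force passes 120 N, or if a joint passes its speed limit or range.

### The arm

A 7-joint arm with a two-finger parallel gripper is mounted at the origin on the work surface. World frame = base frame: x ahead of the robot, y to its left, z up, the work surface at z = 0. Lengths are in m, angles in rad, forces in N, time in s.
With the tool pointing down it reaches from about 0.4 to 0.85 m from the base axis. Payload 10.4 kg.
Tool frame: the origin (TCP) lies at the very end of the fingers, on their centre line; the grasp point (between the pads) lies 19 mm behind it; z points along the fingers, y is the line along which they close (so a half turn about z gives the same grasp; the last joint's range is limited). The gripper opens to 87 mm and grips with 3 to 60 N. Pads are 19 mm wide; open, the fingers measure 117 mm over their backs; the gripper's body (75 mm by 190 mm) begins 51 mm behind the grasp point.
Start: joints at [1.214, 0.332, -0.065, 1.46, 0.022, 1.35, -0.088], TCP at [0.205, -0.591, 0.223] pointing down, gripper open.
Joint ranges: [-2.6, 2.6], [-0.5, 2.12], [-1.47, 1.34], [0.16, 2.42], [-1.27, 4.41], [0.06, 2.06], [-2.6, 2.6]. Speed limits (rad/s): [2.22, 2.22, 2.79, 2.79, 3.14, 3.14, 3.14].

### API

Orientations are given as a unit quaternion [x, y, z, w].
In Python, from bench import r gives the robot as it stands.
- The arm moves only by the tool jog_arm, called as name(argument=value, ...) on one line, values as JSON. Schema: {"type":"object","properties":{"increments":{"type":"array","items":{"type":"array","items":{"type":"array","items":{"type":"number"},"minItems":5,"maxItems":5},"minItems":1,"maxItems":12},"minItems":1,"maxItems":1},"grip_n":{"type":"number"},"only":{"type":"string"},"quiet":{"type":"boolean"},"lines":{"type":"string"}},"required":["increments"],"additionalProperties":false}. increments is a list that holds a single list of rows (three levels of brackets), with 1 to 12 rows, each of 5 numbers: dx, dy, dz in fractions of the full range, 1 being 0.8 m, then a turn about the tool's z in shares of pi rad (1.0 is pi rad), then the finger opening in m; each row is the pose to reach, as a shift and turn from the pose commanded when the call began, along the tool's axes at that moment; what a row does not reach only later rows make up. A row lasts 1/10 s, in which the tool goes at most 0.05 m and 0.15 rad, less where a joint would pass 70% of its speed; a pose out of reach is approached as far as the arm can. The fingers move at their own pace and stop on an object; grip_n is the grip in N (left out, the last holds). Time passes only in rows, so rows that do not move let the fingers close. The tool returns the time, the measured TCP pose, the force, the opening and the grip force at its end. only (a regular expression) keeps the lines of the reply that match it, lines (a string "A,B") keeps lines A to B, and quiet returns only ok. Shift and turn numbers lie between -1 and 1, and a call with a number outside is refused. Input that does not fit is refused with a message, and nothing moves.
- r.read_state(): the state, without advancing time (a new reading comes with each control period).
- r.camera(name): name is "scene" or "top" or "wrist"; returns a dict with "img" (420x560x3 uint8, red, green, blue), "fx", "fy", "cx", "cy" (pixels), "pose" (4x4, takes a point from camera to world coordinates). Camera axes: x right, y down, z forward; pixel columns grow to the right and rows downward; lengths in m; the calibration is good to about 2 mm. A picture is of the moment at which its call begins. There is no depth.
- r.close_job(): hands the job in; it is judged then, once.
Trained networks look in the newest picture that a camera, given by its name, has taken for a name from the list of things; names that differ only in an ending like _2 or _b are one class to them, and where a whole thing is asked for, a point or a joint stands for the part that bears it (a point fixed in the world has none). Each returns a list of dicts, best first, with "p" (0 to 1); they miss things now and then, are a little off and sometimes report something else, mostly with a low value. They report only what shows in the picture. A call takes as long as a camera call. They do not tell look-alikes from the thing itself.
- r.recognise(camera, label): "position" ([column, row] as shares, 0 to 1, of the picture: columns of its width, rows of its height, amid what is visible of it).
- r.regions_of(camera, label): "pixels" (420x560 bool, what is visible of it) and "position" ([column, row] as shares, 0 to 1, of the picture: columns of its width, rows of its height, amid what is visible of it).
The state is a dict: "time": time; "joint_positions": joint angles; "joint_vel": joint speeds; "joint_torque": joint torques, N m; "ee_pos": TCP position; "eef_rot": TCP orientation; "ft_force": force on the tool from outside, world axes, zero at the start; "torque": the same for the moment, N m; "width": finger opening in m; "grip_force": force on a finger pad.
Only numpy, scipy, OpenCV 4.12 (cv2) and the standard library are available. Lean on these libraries where they do the work, as an engineer would, in place of code of your own. Each camera call takes 0.05 s, during which the arm holds its last target. There are 200 camera calls.

## Working session

There is one attempt and no reset: what is moved stays moved. The work goes in short steps, Python scripts to look and compute and a tool call to move; the robot and the scene stay as the last step left them, time stands still between calls to the robot, and variables do not carry over. Pictures are saved under pics/ and viewed, at most 10 in all, crops included, and the job is handed in when it is done.

```bash
ls; mkdir -p pics
```

Create h.py:
```python
import numpy as np, cv2
from bench import r
def ray(c,px):
    P=np.array(c["pose"]); d=np.array([(px[0]-c["cx"])/c["fx"],(px[1]-c["cy"])/c["fy"],1.])
    return P[:3,3],P[:3,:3]@d
def at(c,px,z):
    o,d=ray(c,px); return o+d*(z-o[2])/d[2]
def proj(c,p):
    P=np.array(c["pose"]); q=P[:3,:3].T@(np.array(p)-P[:3,3]); return np.array([c["fx"]*q[0]/q[2]+c["cx"],c["fy"]*q[1]/q[2]+c["cy"]])
def save(n,img): cv2.imwrite("pics/"+n+".png",cv2.cvtColor(img,cv2.COLOR_RGB2BGR))
```

Run:
```python
from h import *
s=r.read_state(); print(s["ee_pos"],s["eef_rot"],s["ft_force"],s["width"])
for n in("top","scene"):
    c=r.camera(n); save(n,c["img"]); print(n,np.round(c["pose"],3).tolist(),c["fx"])
    for l in("bottle","bottle_cap","clamp","clamp_mouth","clamp_pad","clamp_small","jar","beaker","shaker"):
        for d in r.recognise(n,l): 
            px=np.array(d["position"])*[560,420]; print(l,round(d["p"],2),px.round(),at(c,px,.0).round(3))
```

```text
pics
[ 0.20461379 -0.59015074  0.22174621] [ 9.86103433e-01  1.66130988e-01 -1.59814489e-04 -6.99051845e-04] [-0.69663297  1.04961266 -1.24492756] 0.08712904942633919
top [[0.002, -0.997, 0.071, 0.46], [-1.0, -0.001, 0.026, -0.155], [-0.026, -0.071, -0.997, 1.199], [0.0, 0.0, 0.0, 1.0]] 466.52942675646227
bottle 0.97 [310. 283.] [ 0.371 -0.211  0.   ]
bottle 0.75 [276. 251.] [ 0.45  -0.125  0.   ]
bottle 0.65 [331. 201.] [ 0.58  -0.266  0.   ]
bottle 0.61 [314. 239.] [ 0.483 -0.223  0.   ]
bottle_cap 0.93 [277. 246.] [ 0.463 -0.127  0.   ]
bottle_cap 0.91 [316. 239.] [ 0.482 -0.227  0.   ]
bottle_cap 0.89 [308. 284.] [ 0.369 -0.205  0.   ]
bottle_cap 0.63 [331. 200.] [ 0.582 -0.265  0.   ]
clamp 0.95 [142. 231.] [0.503 0.222 0.   ]
clamp_mouth 0.97 [142. 228.] [0.51  0.224 0.   ]
clamp_pad 0.66 [141. 231.] [0.502 0.226 0.   ]
clamp_small 0.84 [194. 182.] [0.63 0.09 0.  ]
jar 0.76 [329. 146.] [ 0.723 -0.262 -0.   ]
beaker 0.75 [425. 200.] [ 0.583 -0.505  0.   ]
beaker 0.53 [317. 241.] [ 0.478 -0.23   0.   ]
shaker 0.59 [173. 200.] [0.582 0.144 0.   ]
scene [[-0.858, 0.391, -0.333, 0.8
[... 300 characters left out ...]
le 0.28 [197. 240.] [ 0.714 -0.274  0.   ]
bottle_cap 0.93 [335. 187.] [ 0.339 -0.248  0.   ]
bottle_cap 0.84 [293. 204.] [ 0.461 -0.253 -0.   ]
bottle_cap 0.6 [323. 222.] [ 0.431 -0.166  0.   ]
bottle_cap 0.55 [250. 207.] [ 0.558 -0.3    0.   ]
clamp 0.74 [411. 329.] [0.437 0.155 0.   ]
clamp 0.34 [354. 347.] [0.556 0.126 0.   ]
clamp 0.18 [412. 337.] [0.445 0.168 0.   ]
clamp_mouth 0.59 [409. 331.] [0.443 0.155 0.   ]
clamp_pad 0.73 [414. 337.] [0.443 0.17  0.   ]
clamp_small 0.8 [317. 310.] [0.574 0.023 0.   ]
jar 0.74 [197. 242.] [ 0.717 -0.268  0.   ]
beaker 0.62 [212. 153.] [ 0.557 -0.533  0.   ]
shaker 0.97 [348. 345.] [0.564 0.118 0.   ]
shaker 0.38 [295. 204.] [ 0.458 -0.25   0.   ]
```

View pics/top.png

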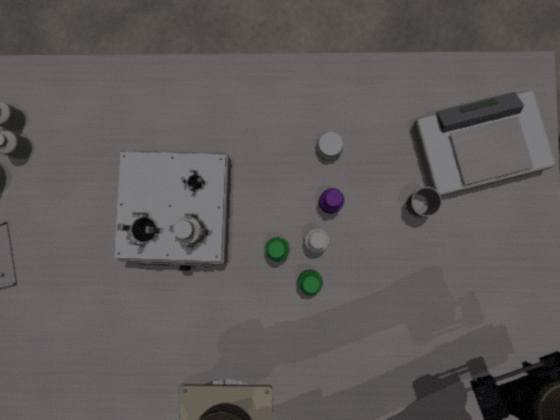

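View pics/scene.png

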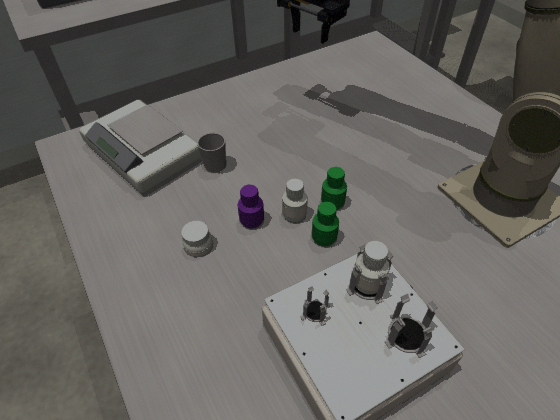

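Top view: the candidates for the bottle are white (316,240), green (277,249), green (310,283), purple (331,200), the jar (330,146) and the seated bottle (186,230). The white bottle at (316,240) with neck and cap is the one that fits. The empty large clamp is at (142,230). In the scene view the bottle is at (293,202) and the clamp at (411,330).

Run:
```python
from h import *
C={}
for n in("top","scene"):
    c=C[n]=r.camera(n)
    for l,b in(("bottle",(316,240) if n=="top" else (293,202)),("clamp_pad",(142,230) if n=="top" else (413,336)),("clamp",(142,230) if n=="top" else (411,330)),("bottle_full",(186,230) if n=="top" else (372,270)),("clamp_full",(186,230) if n=="top" else (372,280)),("shaker",(170,205) if n=="top" else (350,340))):
        for d in r.regions_of(n,l):
            px=np.array(d["position"])*[560,420]
            if np.hypot(*(px-b))<15:
                ys,xs=np.nonzero(d["pixels"]); print(n,l,round(d["p"],2),px.round(1),"bbox",xs.min(),xs.max(),ys.min(),ys.max(),len(xs))
t=C["top"]
for u,v,z in((316,240,.106),(142,230,.11),(186,230,.216)): print(at(t,(u,v),z).round(4))
I=t["img"]; a=cv2.resize(I[205:275,270:360],None,fx=4,fy=4,interpolation=cv2.INTER_CUBIC); b=cv2.resize(I[195:265,110:210],None,fx=4,fy=4,interpolation=cv2.INTER_CUBIC)
save("crop",np.hstack([a,b]))
```

```text
top bottle 0.76 [316.1 240.8] bbox 304 328 228 252 465
top clamp_pad 0.62 [142.6 230.6] bbox 131 153 217 241 400
top clamp 0.89 [143.3 228.6] bbox 117 162 211 247 871
top bottle_full 0.57 [188.8 229.1] bbox 173 203 217 243 625
top shaker 0.71 [172.7 199.3] bbox 114 230 151 269 10338
scene bottle 0.76 [295.6 199.6] bbox 283 306 179 221 843
scene clamp_pad 0.76 [412.5 335.7] bbox 395 423 318 349 668
scene clamp 0.63 [408.2 329.8] bbox 385 436 295 356 1664
scene bottle_full 0.89 [371.8 261.6] bbox 355 388 242 293 1237
scene shaker 0.72 [353.5 348.9] bbox 262 462 255 419 18059
[ 0.4777 -0.2204  0.106 ]
[0.5003 0.1882 0.11  ]
[0.4965 0.0609 0.216 ]
```

View pics/crop.png

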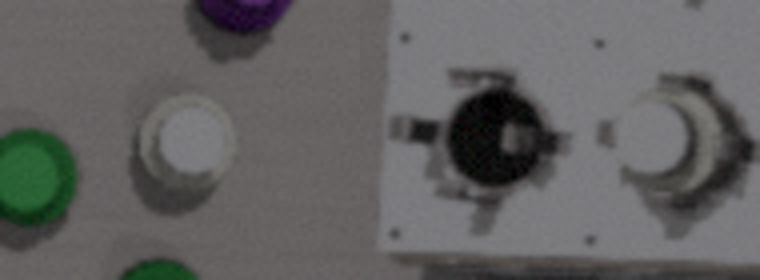

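The crop shows a white ribbed cap on a round white shoulder at full-picture pixel (317.6,240), so this is the right bottle. The clamp's black pad is at (143.3,229) with nothing in it.

Run:
```python
from h import *
t=r.camera("top"); s=r.camera("scene")
cap=at(t,(317.6,239.9),.106); body=at(t,(316.6,239.6),.064); cl=at(t,(143.3,229.1),.11); f=at(t,(183.4,228.9),.216)
print(cap,body,cl,f,np.linalg.norm((cl-f)[:2]))
for p in(cap,body,cl,f): print(proj(s,p))
st=r.read_state(); from scipy.spatial.transform import Rotation as R
M=R.from_quat(st["eef_rot"]).as_matrix(); print(M.round(4)); print(M.T@(np.array([*cap[:2],.25])-st["ee_pos"]))
```

```text
[ 0.47793542 -0.22413913  0.106     ] [ 0.47936321 -0.2243996   0.064     ] [0.50242579 0.18516424 0.11      ] [0.498794   0.06649557 0.216     ] 0.11872423113092344
[294.37562013 183.6437038 ]
[293.62390482 196.3259472 ]
[406.66989137 332.76455615]
[374.25258922 247.8908672 ]
[[ 9.448e-01  3.276e-01  1.000e-04]
 [ 3.276e-01 -9.448e-01 -1.000e-04]
 [ 0.000e+00  1.000e-04 -1.000e+00]]
[ 0.37811912 -0.25669398 -0.02743082]
```

The rows are not in the units I measure in: shifts go in shares of 0.8 m and turns go in shares of pi rad. I convert before sending: 0.378 m / 0.8 = 0.4725, -0.257 m / 0.8 = -0.3213.

jog_arm(increments=[[[0.05,-0.0325,-0.0125,0,0.065],[0.1,-0.065,-0.025,0,0.065],[0.15,-0.0975,-0.0375,0,0.065],[0.2,-0.13,-0.0375,0,0.065],[0.25,-0.1625,-0.0375,0,0.065],[0.3,-0.195,-0.0375,0,0.065],[0.35,-0.2275,-0.0375,0,0.065],[0.4,-0.26,-0.0375,0,0.065],[0.4375,-0.2938,-0.0375,0,0.065],[0.4725,-0.3213,-0.0375,0,0.065],[0.4725,-0.3213,-0.0375,0,0.065],[0.4725,-0.3213,-0.0375,0,0.065]]], grip_n=20)

```text
time: 3.0
ee_pos: [0.4779, -0.2234, 0.2526]
eef_rot: [0.986, 0.167, -0.0, 0.0]
ft_force: [-0.8, -0.9, 0.9]
width: 0.0649
grip_force: 0.0
```

Run:
```python
from h import *
w=r.camera("wrist"); save("w1",w["img"]); print(np.round(w["pose"],3).tolist(),w["fx"])
for d in r.regions_of("wrist","bottle"):
    ys,xs=np.nonzero(d["pixels"]); print(d["p"],np.array(d["position"])*[560,420],xs.min(),xs.max(),ys.min(),ys.max())
print(proj(w,[.478,-.2241,.106]),r.read_state()["joint_positions"])
```

```text
[[0.33, -0.907, -0.262, 0.55], [-0.944, -0.317, -0.091, -0.198], [-0.0, 0.277, -0.961, 0.415], [0.0, 0.0, 0.0, 1.0]] 357.2435632982296
0.95 [242.312 258.3  ] 214 265 224 284
0.83 [350.     97.986] 318 387 66 129
0.76 [186.48  171.108] 147 220 136 201
0.64 [281.12 180.6 ] 254 310 148 213
[281.37149227 193.53827371] [ 0.71988873  0.12653993 -0.39805926  1.65494436  0.05052314  1.37024347
 -0.92414113]
```

View pics/w1.png

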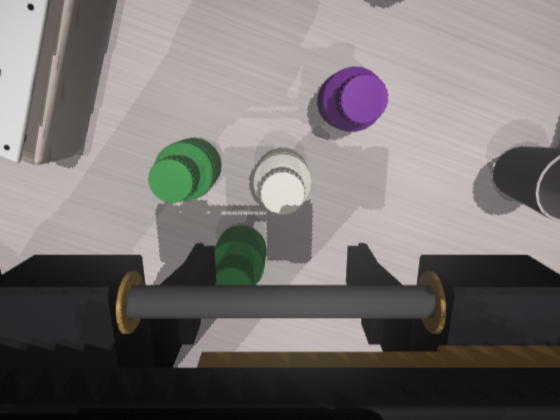

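The wrist view shows the white cap top at about (282,190), against a prediction of (281,193). Now I'll fit it more exactly.

Run:
```python
from h import *
w=r.camera("wrist"); g=cv2.cvtColor(w["img"],cv2.COLOR_RGB2GRAY)
sub=g[140:225,240:325]
for th in(200,210,220,230):
    m=(sub>th).astype(np.uint8); n,l,s,c=cv2.connectedComponentsWithStats(m); k=1+s[1:,4].argmax()
    cs,_=cv2.findContours((l==k).astype(np.uint8),cv2.RETR_EXTERNAL,cv2.CHAIN_APPROX_NONE); (e,ax,a)=cv2.fitEllipse(max(cs,key=len))
    p=(e[0]+240,e[1]+140); print(th,s[k],np.round(p,1),np.round(ax,1),at(w,p,.106).round(4))
T=proj(w,[.478,-.224,.106]); print(np.linalg.norm(proj(w,[.498,-.224,.106])-T), [proj(w,[.4779,-.2234,z]).round(1).tolist() for z in(.2526,.106)])
```

```text
200 [  20   31   44   40 1285] [280.3 190.1] [37.2 43. ] [ 0.4798 -0.2238  0.106 ]
210 [  20   31   42   40 1254] [280.3 190. ] [36.8 42.2] [ 0.4799 -0.2238  0.106 ]
220 [ 26  32  35  29 626] [285.2 184.5] [21.7 36.2] [ 0.486  -0.2263  0.106 ]Traceback (most recent call last):
  File "<stdin>", line 5, in <module>
ValueError: attempt to get argmax of an empty sequence
```

In the tool's units: 0.1735 m / 0.8 = 0.2169, 0.001 m / 0.8 = 0.0013.

jog_arm(increments=[[[0.0013,0.0013,0.05,0,0.065],[0.0013,0.0013,0.1,0,0.065],[0.0013,0.0013,0.1438,0,0.065],[0.0013,0.0013,0.175,0,0.065],[0.0013,0.0013,0.2,0,0.065],[0.0013,0.0013,0.2163,0,0.065],[0.0013,0.0013,0.2169,0,0.065],[0.0013,0.0013,0.2169,0,0.065]]])

```text
time: 3.95
ee_pos: [0.4792, -0.225, 0.0797]
eef_rot: [0.986, 0.166, 0.0, 0.0]
ft_force: [0.7, 0.6, 0.3]
width: 0.0649
grip_force: 0.0
```

jog_arm(increments=[[[0,0,0,0,0.03],[0,0,0,0,0.03],[0,0,0,0,0.03],[0,0,0,0,0.03],[0,0,0,0,0.03],[0,0,0,0,0.03]]], grip_n=40)

```text
time: 4.55
ee_pos: [0.4792, -0.2245, 0.0794]
eef_rot: [0.986, 0.166, 0.0, 0.0]
ft_force: [-0.6, 0.2, 3.6]
width: 0.0392
grip_force: 40.0
```

In the tool's units: -0.24 m / 0.8 = -0.3, -0.23 m / 0.8 = -0.2875.

jog_arm(increments=[[[0,0,-0.025,0,0.03],[0,0,-0.075,0,0.03],[0,0,-0.125,0,0.03],[0,0,-0.175,0,0.03],[0,0,-0.225,0,0.03],[0,0,-0.2625,0,0.03],[0,0,-0.2875,0,0.03],[0,0,-0.3,0,0.03],[0,0,-0.3,0,0.03],[0,0,-0.3,0,0.03]]], grip_n=55)

```text
time: 5.55
ee_pos: [0.4786, -0.2243, 0.3176]
eef_rot: [0.986, 0.166, -0.001, -0.001]
ft_force: [-0.4, 0.6, -3.2]
width: 0.0391
grip_force: 55.0
```

Run:
```python
from h import *
from scipy.spatial.transform import Rotation as R
st=r.read_state(); M=R.from_quat(st["eef_rot"]).as_matrix(); print(M.T@(np.array([.5024,.1852,.32])-st["ee_pos"]),st["ft_force"],st["torque"],st["joint_positions"])
```

```text
[ 0.15670026 -0.37912092 -0.00213728] [-0.36982829  0.56337083 -3.19811942] [-5.88478738e-03  8.34321000e-05  2.53588888e-02] [ 0.71900785  0.10952274 -0.39922474  1.53863104  0.04238807  1.50398571
 -0.91794715]
```

In the tool's units: -0.379 m / 0.8 = -0.4738, 0.067 m / 0.8 = 0.0838.

jog_arm(increments=[[[0,-0.025,0,0,0.03],[0,-0.075,0,0,0.03],[0.0088,-0.125,0,0,0.03],[0.0175,-0.175,0,0,0.03],[0.0263,-0.225,0,0,0.03],[0.035,-0.275,0,0,0.03],[0.0438,-0.325,0,0,0.03],[0.0563,-0.375,0,0,0.03],[0.0688,-0.425,0,0,0.03],[0.0838,-0.4625,0,0,0.03],[0.0838,-0.4738,0,0,0.03],[0.0838,-0.4738,0,0,0.03]]])

```text
time: 6.75
ee_pos: [0.4172, 0.1565, 0.3179]
eef_rot: [0.986, 0.167, -0.001, -0.0]
ft_force: [-0.7, -0.2, -2.9]
width: 0.039
grip_force: 55.0
```

Run:
```python
from h import *
w=r.camera("wrist"); save("w2",w["img"])
for l in("clamp","clamp_pad","clamp_mouth","bottle"):
  for d in r.regions_of("wrist",l):
    ys,xs=np.nonzero(d["pixels"]); p=np.array(d["position"])*[560,420]; print(l,d["p"],p,xs.min(),xs.max(),ys.min(),ys.max(),at(w,p,.11).round(4))
print(proj(w,[.5024,.1852,.11]),proj(w,[.5024,.1852,.185]))
```

```text
clamp 0.84 [281.624  86.31 ] 237 325 38 132 [0.5051 0.1864 0.11  ]
clamp_pad 0.72 [278.992  91.896] 253 310 58 119 [0.4994 0.1871 0.11  ]
clamp_pad 0.4 [345.8    74.004] 197 524 0 213 [0.5366 0.1312 0.11  ]
clamp_mouth 0.84 [282.912  88.62 ] 238 325 39 131 [0.5035 0.1845 0.11  ]
bottle 0.97 [523.32  274.386] 493 555 255 321 [ 0.4043 -0.1415  0.11  ]
bottle 0.87 [507.08 213.78] 465 550 185 244 [ 0.4623 -0.088   0.11  ]
bottle 0.67 [280.  237.3] 227 333 179 331 [0.355  0.1355 0.11  ]
[281.86109237  89.51322615] [282.10656091  85.99167956]
```

View pics/w2.png

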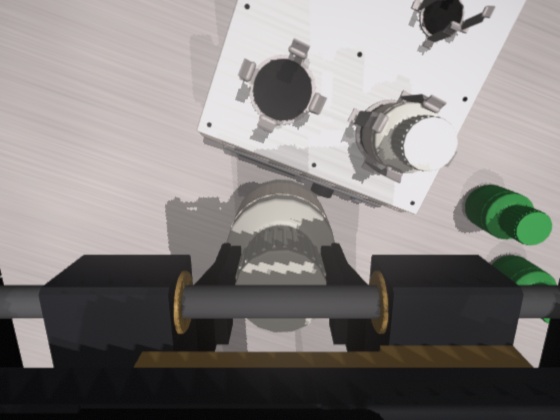

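The wrist view shows the pad circle at (282,90) and the mean of the four finger tips at (282.5,86.5). These agree with the predictions (281.9,89.5) and (282.1,86.0). The bottle hangs straight in the gripper.

Run:
```python
from h import *
from scipy.spatial.transform import Rotation as R
w=r.camera("wrist"); g=cv2.cvtColor(w["img"],cv2.COLOR_RGB2GRAY)
for th in(50,70):
    m=(g[55:125,245:315]<th).astype(np.uint8); n,l,s,c=cv2.connectedComponentsWithStats(m); k=1+s[1:,4].argmax()
    cs,_=cv2.findContours((l==k).astype(np.uint8),cv2.RETR_EXTERNAL,cv2.CHAIN_APPROX_NONE); e,ax,a=cv2.fitEllipse(cv2.convexHull(max(cs,key=len)))
    p=(e[0]+245,e[1]+55); print(np.round(p,1),np.round(ax,1),at(w,p,.11).round(4))
st=r.read_state(); M=R.from_quat(st["eef_rot"]).as_matrix(); print(M.T@(np.array([.5025,.185,.278])-st["ee_pos"]),st["joint_positions"])
```

```text
Traceback (most recent call last):
ValueError: attempt to get argmax of an empty sequence
```

Run:
```python
from h import *
from scipy.spatial.transform import Rotation as R
w=r.camera("wrist"); g=cv2.cvtColor(w["img"],cv2.COLOR_RGB2GRAY); s0=g[55:125,245:315]; print(s0.min(),np.median(s0))
for th in(85,100,115):
    m=(s0<th).astype(np.uint8); n,l,s,c=cv2.connectedComponentsWithStats(m)
    if n<2: continue
    k=1+s[1:,4].argmax()
    cs,_=cv2.findContours((l==k).astype(np.uint8),cv2.RETR_EXTERNAL,cv2.CHAIN_APPROX_NONE); e,ax,a=cv2.fitEllipse(max(cs,key=len))
    p=(e[0]+245,e[1]+55); print(np.round(p,1),np.round(ax,1),at(w,p,.11).round(4))
st=r.read_state(); M=R.from_quat(st["eef_rot"]).as_matrix(); print(M.T@(np.array([.5025,.185,.278])-st["ee_pos"]),st["joint_positions"])
```

```text
51 68.0
[278.8  89.9] [56.3 59.7] [0.5027 0.1854 0.11  ]
[279.1  89.4] [56.6 62.5] [0.5033 0.1853 0.11  ]
[279.2  89.2] [57.1 63.8] [0.5034 0.1853 0.11  ]
[ 0.0894957  -0.00129756  0.04090334] [ 0.42447801 -0.08746907 -0.80933247  1.7044369  -0.06322949  1.49793477
 -1.6169521 ]
```

In the tool's units: 0.09 m / 0.8 = 0.1125, -0.001 m / 0.8 = -0.0013.

jog_arm(increments=[[[0.0375,-0.0013,0,0,0.03],[0.075,-0.0013,0,0,0.03],[0.1,-0.0013,0,0,0.03],[0.1125,-0.0013,0,0,0.03],[0.1125,-0.0013,0.0188,0,0.03],[0.1125,-0.0013,0.0375,0,0.03],[0.1125,-0.0013,0.0438,0,0.03],[0.1125,-0.0013,0.0438,0,0.03],[0.1125,-0.0013,0.0438,0,0.03],[0.1125,-0.0013,0.0438,0,0.03]]])

```text
time: 8.1
ee_pos: [0.5029, 0.186, 0.2847]
eef_rot: [0.986, 0.166, 0.001, 0.0]
ft_force: [-0.2, 0.6, -3.2]
width: 0.039
grip_force: 55.0
```

Run:
```python
from h import *
from scipy.spatial.transform import Rotation as R
for i in range(3): c=r.camera("scene")
save("s2",cv2.resize(c["img"][180:380,300:500],None,fx=3,fy=3))
st=r.read_state(); M=R.from_quat(st["eef_rot"]).as_matrix(); print(st["ee_pos"],M.T@(np.array([.503,.1853,.265])-st["ee_pos"]),st["ft_force"],st["eef_rot"])
```

```text
[0.50296225 0.18607741 0.28447465] [-0.00023459  0.00074229  0.01947464] [ 0.61473386  0.10211482 -2.90001527] [9.86105572e-01 1.66119316e-01 4.13585447e-04 4.95977792e-05]
```

View pics/s2.png

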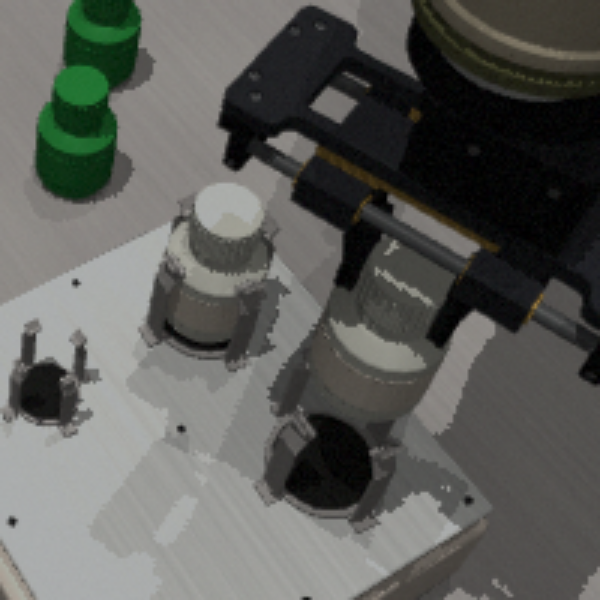

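The bottle hangs upright, right over the empty clamp, whose mouth is at (325,440) in the crop. Now I go down in small steps and watch the force.

In the tool's units: 0.029 m / 0.8 = 0.0363, 0.027 m / 0.8 = 0.0338.

jog_arm(increments=[[[0,0.0009,0.0125,0,0.03],[0,0.0009,0.0225,0,0.03],[0,0.0009,0.0275,0,0.03],[0,0.0009,0.0313,0,0.03],[0,0.0009,0.0338,0,0.03],[0,0.0009,0.0363,0,0.03],[0,0.0009,0.0363,0,0.03]]], grip_n=60)

```text
time: 8.95
ee_pos: [0.5033, 0.1856, 0.2552]
eef_rot: [0.986, 0.166, 0.0, -0.0]
ft_force: [1.4, 0.8, -2.0]
width: 0.0387
grip_force: 60.0
```

jog_arm(increments=[[[0,0,0.0025,0,0.03],[0,0,0.005,0,0.03],[0,0,0.005,0,0.03]]])

```text
time: 9.25
ee_pos: [0.5035, 0.1855, 0.2517]
eef_rot: [0.986, 0.166, 0.001, -0.0]
ft_force: [0.6, 1.1, 1.7]
width: 0.0391
grip_force: 60.0
```

In the tool's units: 0.004 m / 0.8 = 0.005, 0.002 m / 0.8 = 0.0025.

jog_arm(increments=[[[0,0,0.0025,0,0.03],[0,0,0.005,0,0.03],[0,0,0.005,0,0.03]]])

```text
time: 9.55
ee_pos: [0.5036, 0.1856, 0.2479]
eef_rot: [0.986, 0.166, 0.001, 0.0]
ft_force: [0.8, -0.2, 5.8]
width: 0.039
grip_force: 60.0
```

In the tool's units: 0.004 m / 0.8 = 0.005, 0.002 m / 0.8 = 0.0025.

jog_arm(increments=[[[0,0,0.0025,0,0.03],[0,0,0.005,0,0.03],[0,0,0.005,0,0.03]]])

```text
time: 9.85
ee_pos: [0.5029, 0.1852, 0.2426]
eef_rot: [0.986, 0.166, -0.0, 0.0]
ft_force: [-0.2, 1.2, -2.5]
width: 0.0387
grip_force: 60.0
```

In the tool's units: 0.006 m / 0.8 = 0.0075, 0.004 m / 0.8 = 0.005.

jog_arm(increments=[[[0,0,0.0025,0,0.03],[0,0,0.005,0,0.03],[0,0,0.0075,0,0.03],[0,0,0.0075,0,0.03]]])

```text
time: 10.25
ee_pos: [0.5027, 0.1851, 0.2363]
eef_rot: [0.986, 0.166, -0.001, 0.0]
ft_force: [1.4, 0.8, -4.9]
width: 0.0391
grip_force: 60.0
```

In the tool's units: 0.038 m / 0.8 = 0.0475, 0.037 m / 0.8 = 0.0463.

jog_arm(increments=[[[0,0,0.0075,0,0.03],[0,0,0.015,0,0.03],[0,0,0.0225,0,0.03],[0,0,0.03,0,0.03],[0,0,0.0375,0,0.03],[0,0,0.0425,0,0.03],[0,0,0.0463,0,0.03],[0,0,0.0475,0,0.03],[0,0,0.0475,0,0.03]]])

```text
time: 11.15
ee_pos: [0.5029, 0.1852, 0.1987]
eef_rot: [0.986, 0.166, -0.0, 0.0]
ft_force: [1.0, -0.0, -5.5]
width: 0.039
grip_force: 60.0
```

In the tool's units: 0.003 m / 0.8 = 0.0038, 0.002 m / 0.8 = 0.0025.

jog_arm(increments=[[[0,0,0.0013,0,0.03],[0,0,0.0025,0,0.03],[0,0,0.0038,0,0.03],[0,0,0.0038,0,0.03]]])

```text
time: 11.55
ee_pos: [0.5031, 0.1853, 0.1959]
eef_rot: [0.986, 0.166, 0.0, 0.0]
ft_force: [1.1, 1.1, -2.4]
width: 0.039
grip_force: 60.0
```

In the tool's units: 0.0015 m / 0.8 = 0.0019, 0.001 m / 0.8 = 0.0013.

jog_arm(increments=[[[0,0,0.0006,0,0.03],[0,0,0.0013,0,0.03],[0,0,0.0019,0,0.03],[0,0,0.0019,0,0.03]]])

```text
time: 11.95
ee_pos: [0.5029, 0.1852, 0.1942]
eef_rot: [0.986, 0.166, -0.0, 0.0]
ft_force: [0.6, 0.4, -3.7]
width: 0.0388
grip_force: 60.0
```

In the tool's units: 0.0015 m / 0.8 = 0.0019, 0.001 m / 0.8 = 0.0013.

jog_arm(increments=[[[0,0,0.0006,0,0.03],[0,0,0.0013,0,0.03],[0,0,0.0019,0,0.03],[0,0,0.0019,0,0.03]]])

```text
time: 12.35
ee_pos: [0.5023, 0.1849, 0.1918]
eef_rot: [0.986, 0.166, -0.001, 0.0]
ft_force: [0.8, 0.2, -16.2]
width: 0.0389
grip_force: 60.0
```

In the tool's units: 0.001 m / 0.8 = 0.0013, 0.0005 m / 0.8 = 0.0006.

jog_arm(increments=[[[0,0,0.0006,0,0.03],[0,0,0.0013,0,0.03],[0,0,0.0013,0,0.03]]])

```text
time: 12.65
ee_pos: [0.5028, 0.1851, 0.1916]
eef_rot: [0.986, 0.166, -0.0, 0.0]
ft_force: [-0.5, 0.4, -16.0]
width: 0.0387
grip_force: 60.0
```

In the tool's units: 0.0005 m / 0.8 = 0.0006.

jog_arm(increments=[[[0,0,0.0006,0,0.03],[0,0,0.0006,0,0.03]]])

```text
time: 12.85
ee_pos: [0.5031, 0.1853, 0.1915]
eef_rot: [0.986, 0.166, -0.0, 0.0]
ft_force: [0.6, -1.1, -14.7]
width: 0.0388
grip_force: 60.0
```

In the tool's units: 0.0005 m / 0.8 = 0.0006.

jog_arm(increments=[[[0,0,0.0006,0,0.03],[0,0,0.0006,0,0.03]]])

```text
time: 13.05
ee_pos: [0.5032, 0.1855, 0.1912]
eef_rot: [0.986, 0.166, 0.0, -0.0]
ft_force: [0.7, 0.6, -13.0]
width: 0.0385
grip_force: 60.0
```

In the tool's units: 0.0005 m / 0.8 = 0.0006.

jog_arm(increments=[[[0,0,0.0006,0,0.03],[0,0,0.0006,0,0.03]]])

```text
time: 13.25
ee_pos: [0.5033, 0.1855, 0.1907]
eef_rot: [0.986, 0.166, 0.0, -0.0]
ft_force: [1.0, 0.6, -11.9]
width: 0.0385
grip_force: 60.0
```

In the tool's units: 0.0015 m / 0.8 = 0.0019, 0.001 m / 0.8 = 0.0013.

jog_arm(increments=[[[0,0,0.0006,0,0.03],[0,0,0.0013,0,0.03],[0,0,0.0019,0,0.03],[0,0,0.0019,0,0.03]]])

```text
time: 13.65
ee_pos: [0.5035, 0.1856, 0.1898]
eef_rot: [0.986, 0.166, 0.001, -0.0]
ft_force: [0.1, 0.4, -2.7]
width: 0.0393
grip_force: 60.0
```

In the tool's units: 0.001 m / 0.8 = 0.0013, 0.0005 m / 0.8 = 0.0006.

jog_arm(increments=[[[0,0,0.0006,0,0.03],[0,0,0.0013,0,0.03],[0,0,0.0013,0,0.03]]])

```text
time: 13.95
ee_pos: [0.5038, 0.1857, 0.1897]
eef_rot: [0.986, 0.166, 0.001, 0.0]
ft_force: [-2.5, -0.7, 8.8]
width: 0.0389
grip_force: 60.0
```

jog_arm(increments=[[[0,0,0.0006,0,0.03],[0,0,0.0013,0,0.03],[0,0,0.0013,0,0.03]]])

```text
time: 14.25
ee_pos: [0.5042, 0.1859, 0.1897]
eef_rot: [0.986, 0.166, 0.002, 0.0]
ft_force: [-4.5, -1.5, 18.3]
width: 0.0389
grip_force: 60.0
```

Home (z 0.1897, hard stop). The push is too close to the limit, so I'm easing back.

In the tool's units: -0.0012 m / 0.8 = -0.0015, -0.0007 m / 0.8 = -0.0009.

jog_arm(increments=[[[0,0,-0.0009,0,0.03],[0,0,-0.0015,0,0.03],[0,0,-0.0015,0,0.03],[0,0,-0.0015,0,0.03]]])

```text
time: 14.65
ee_pos: [0.5037, 0.1857, 0.1897]
eef_rot: [0.986, 0.166, 0.001, 0.0]
ft_force: [-2.6, -1.0, 8.7]
width: 0.0391
grip_force: 60.0
```

In the tool's units: -0.0015 m / 0.8 = -0.0019, -0.0012 m / 0.8 = -0.0015.

jog_arm(increments=[[[0,0,-0.0004,0,0.03],[0,0,-0.0008,0,0.03],[0,0,-0.0011,0,0.03],[0,0,-0.0015,0,0.03],[0,0,-0.0019,0,0.03],[0,0,-0.0019,0,0.03]]])

```text
time: 15.25
ee_pos: [0.5031, 0.1854, 0.1896]
eef_rot: [0.986, 0.166, 0.0, -0.0]
ft_force: [0.7, 0.3, 1.3]
width: 0.0393
grip_force: 60.0
```

In the tool's units: -0.0008 m / 0.8 = -0.001, -0.0006 m / 0.8 = -0.0008.

jog_arm(increments=[[[0,0,-0.0003,0,0.03],[0,0,-0.0005,0,0.03],[0,0,-0.0008,0,0.03],[0,0,-0.001,0,0.03],[0,0,-0.001,0,0.03]]])

```text
time: 15.75
ee_pos: [0.5028, 0.1851, 0.19]
eef_rot: [0.986, 0.166, -0.0, 0.0]
ft_force: [1.2, -0.3, -7.7]
width: 0.0388
grip_force: 60.0
```

In the tool's units: -0.0006 m / 0.8 = -0.0008, -0.0004 m / 0.8 = -0.0005.

jog_arm(increments=[[[0,0,-0.0003,0,0.03],[0,0,-0.0005,0,0.03],[0,0,-0.0008,0,0.03],[0,0,-0.0008,0,0.03]]])

```text
time: 16.15
ee_pos: [0.5028, 0.1852, 0.1906]
eef_rot: [0.986, 0.166, -0.0, 0.0]
ft_force: [2.2, 0.7, -13.3]
width: 0.0393
grip_force: 60.0
```

In the tool's units: -0.0004 m / 0.8 = -0.0005, -0.0002 m / 0.8 = -0.0003.

jog_arm(increments=[[[0,0,-0.0003,0,0.03],[0,0,-0.0005,0,0.03],[0,0,-0.0005,0,0.03]]])

```text
time: 16.45
ee_pos: [0.5027, 0.1851, 0.1911]
eef_rot: [0.986, 0.166, -0.001, 0.0]
ft_force: [1.3, 0.2, -16.0]
width: 0.039
grip_force: 60.0
```

In the tool's units: -0.0002 m / 0.8 = -0.0003.

jog_arm(increments=[[[0,0,-0.0003,0,0.03],[0,0,-0.0003,0,0.03],[0,0,-0.0003,0,0.03],[0,0,-0.0003,0,0.03],[0,0,-0.0003,0,0.03]]])

```text
time: 16.95
ee_pos: [0.5028, 0.1851, 0.1915]
eef_rot: [0.986, 0.166, -0.0, 0.0]
ft_force: [0.2, -0.5, -18.4]
width: 0.0388
grip_force: 60.0
```

jog_arm(increments=[[[0,0,0,0,0.03],[0,0,0,0,0.03],[0,0,0,0,0.03],[0,0,0,0,0.03],[0,0,0,0,0.03],[0,0,0,0,0.03],[0,0,0,0,0.03]]])

```text
time: 17.65
ee_pos: [0.503, 0.1852, 0.1916]
eef_rot: [0.986, 0.166, -0.0, 0.0]
ft_force: [-0.5, -0.1, -19.5]
width: 0.0386
grip_force: 60.0
```

In the tool's units: 0.0014 m / 0.8 = 0.0018, 0.0012 m / 0.8 = 0.0015.

jog_arm(increments=[[[0,0,0.0004,0,0.03],[0,0,0.0008,0,0.03],[0,0,0.0011,0,0.03],[0,0,0.0015,0,0.03],[0,0,0.0018,0,0.03],[0,0,0.0018,0,0.03],[0,0,0.0018,0,0.03]]])

```text
time: 18.35
ee_pos: [0.5034, 0.1856, 0.1907]
eef_rot: [0.986, 0.166, 0.001, -0.0]
ft_force: [1.2, 0.6, -10.7]
width: 0.0388
grip_force: 60.0
```

In the tool's units: 0.0012 m / 0.8 = 0.0015, 0.0009 m / 0.8 = 0.0011.

jog_arm(increments=[[[0,0,0.0004,0,0.03],[0,0,0.0008,0,0.03],[0,0,0.0011,0,0.03],[0,0,0.0015,0,0.03],[0,0,0.0015,0,0.03]]])

```text
time: 18.85
ee_pos: [0.5034, 0.1855, 0.1897]
eef_rot: [0.986, 0.166, 0.001, 0.0]
ft_force: [-0.3, -0.9, -1.3]
width: 0.039
grip_force: 60.0
```

In the tool's units: 0.0005 m / 0.8 = 0.0006, 0.0003 m / 0.8 = 0.0004.

jog_arm(increments=[[[0,0,0.0004,0,0.03],[0,0,0.0006,0,0.03],[0,0,0.0006,0,0.03],[0,0,0.0006,0,0.03]]])

```text
time: 19.25
ee_pos: [0.5035, 0.1856, 0.1897]
eef_rot: [0.986, 0.166, 0.001, 0.0]
ft_force: [-0.9, -0.9, 5.8]
width: 0.0392
grip_force: 60.0
```

In the tool's units: -0.0004 m / 0.8 = -0.0005, -0.0003 m / 0.8 = -0.0004.

jog_arm(increments=[[[0,0,-0.0004,0,0.03],[0,0,-0.0005,0,0.044],[0,0,-0.0005,0,0.05],[0,0,-0.0005,0,0.06],[0,0,-0.0005,0,0.065],[0,0,-0.0005,0,0.065],[0,0,-0.0005,0,0.065]]])

```text
time: 19.95
ee_pos: [0.5031, 0.1853, 0.189]
eef_rot: [0.986, 0.166, -0.0, 0.0]
ft_force: [0.3, 0.2, -0.7]
width: 0.0642
grip_force: 0.0
```

jog_arm(increments=[[[0,0,-0.0063,0,0.065],[0,0,-0.025,0,0.065],[0,0,-0.0625,0,0.065],[0,0,-0.1125,0,0.065],[0,0,-0.15,0,0.065],[-0.05,0,-0.15,0,0.065],[-0.1,0,-0.15,0,0.065],[-0.125,0,-0.15,0,0.065],[-0.125,0,-0.15,0,0.065]]])

```text
time: 20.85
ee_pos: [0.4072, 0.1523, 0.3107]
eef_rot: [0.986, 0.166, 0.001, 0.002]
ft_force: [0.9, 0.9, 0.5]
width: 0.065
grip_force: 0.0
```

Run:
```python
from h import *
w=r.camera("wrist"); s=r.camera("scene")
save("w3",np.hstack([cv2.resize(w["img"][0:300,130:430],(400,400)),cv2.resize(s["img"][200:380,300:480],(400,400))]))
print(proj(w,[.503,.1853,.216]),proj(w,[.503,.1853,.11]))
```

```text
[280.65428141  66.00017538] [280.30423705  77.52265057]
```

View pics/w3.png

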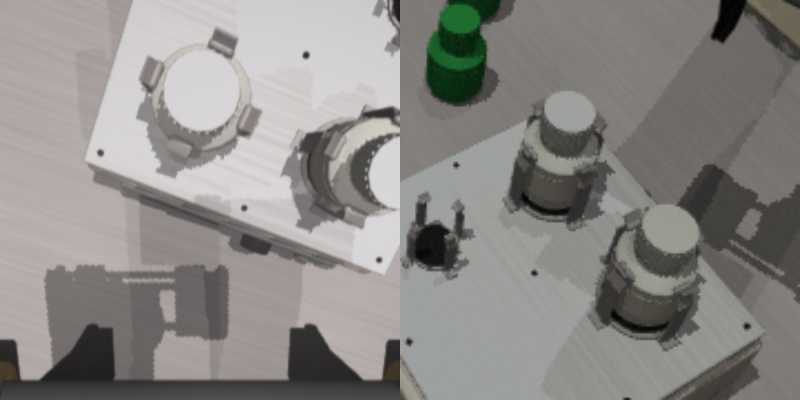

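The wrist crop shows the cap at (201,88), which is full-picture (281,66), exactly as predicted for a bottle at home. In the scene crop it stands as deep in its clamp as the other bottle does.

```bash
python3 -c "
from bench import r
print(r.close_job())"
```

```text
the job is handed in; nothing more can be done
None
```

The white bottle stands fully home in the empty large clamp and is released. It held a pull of about 13–16 N beyond its weight for over a second, at about 20 s of the 70 s. The hardest push was about 18 N at the wrist. I handed the job in, but no verdict came back.

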